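Feel the gap of a gel-plate cassette with a taper gauge

TASK

Take the yellow taper gauge out of its stand and lower its blade upright between the two glass plates of the green cassette, gently, near the middle of their length, until it drags snugly: the drag on the blade should be about 5 N. Finish while still holding the gauge at that depth in the gripper; do not force it deeper (the glass may crack), and leave the other gauges and everything else on the bench where it stands.

Things in the scene. Friction and masses are not known exactly. Their poses are not given: they have to be found in the camera images.
- gauge_yellow: taper gauge, yellow handle, about 90 g, hanging upright in one of the stand's slots. Origin: centre of its collar's underside; z up, x across its thickness, y across its width. Collar 26 (x) x 40 (y) mm, 6 mm high; above it the handle, 14 (x) x 34 (y) mm, from z = 6 to 61 mm: grip its 14 mm thickness from above, clear of the collar. The blade hangs below. A half turn about z changes nothing
- gauge_yellow_tip (a point): middle of the lower edge of the yellow gauge's blade, 70 mm below the collar's underside. The steel blade is 70 mm long, 20 mm wide (y), and a wedge in thickness (x): 2 mm at this tip, growing by 1 mm for each 12 mm up, to 7.8 mm at the collar
- gauge_blue: taper gauge of the same size and shape as the yellow one, with a blue handle, hanging in another slot of the stand, its handle top 151 mm above the bench (lift the yellow blade over it); must stay there. Origin and axes as for the yellow one
- gauge_red: taper gauge of the same size and shape as the yellow one, with a red handle, hanging in another slot of the stand, its handle top 151 mm above the bench (lift the yellow blade over it); must stay there. Origin and axes as for the yellow one
- stand: white fixed gauge stand 70 (x) x 210 (y) mm, top 90 mm above the bench; three through slots 12 (x) x 26 (y) mm in a row along its y, 58 mm apart, in each a gauge hanging by its collar, axes parallel to the stand's; which gauge is in which slot varies. Origin: centre of its underside. It stands left or right of the cassette
- cassette: gel-plate cassette with fixed green base 110 (x) x 140 (y) mm: two upright glass plates 100 mm long (y) face each other across a narrow gap (x). White flared lips 90 mm long top the plates, a funnel 14 mm wider than the gap at its top, 102 mm above the bench; nothing stands higher. Floor under the gap: 20 mm above the bench. Origin: centre of the gap, on the bench; z up
- throat (a point): centre of the gap at the throat, where the lips end and the parallel plates begin, 88 mm above the bench (true centre within 1 mm along x); axes as the cassette's. Both plates together, and this point, float up to 6 mm either way along x on a very soft spring (100 N/m), so they centre themselves on the blade
- sprung_plate: the front (-x) glass plate, 5 mm thick, on a spring of 6 N per mm that opens as the blade wedges in. The drag felt on the blade is about 1.1 to 1.5 times the spring's force and rises about 0.5 N for each mm deeper. Over 25 N on the plate cracks it. Origin as the cassette's, but for the plates' small slides along x
- gap_carriage (a joint): how far the front plate's mounting is set out, 0 to 0.002 m (random at the start, held by a stiff screw): the gap between the plates is 2.5 mm plus this; so the blade first touches both plates with its tip 6 to 30 mm below the throat and is snug some 6 to 12 mm deeper
- sample_0: white capped sample bottle, 34 mm across, 68 mm high; bystander; origin under its centre
- sample_1: another such sample bottle; bystander
- sample_2: another such sample bottle; bystander
Not all that is in view belongs to the job. Of the things that look like the gauge_yellow, the middle-sized one is meant.

How it is judged:
On the way, in this order (a step that is already met when the one before it is completed fails the run):
1. the yellow gauge is lifted clear of the stand in the fingers (height (world z) of gauge_yellow_tip above 0.095 m and contact force between the fingers and gauge_yellow above 2 N), for 0.1 s.
2. its blade has entered between the plates (z of gauge_yellow_tip in the frame of throat below -0.002 m and horizontal distance between gauge_yellow_tip and throat below 0.04 m and contact force between the fingers and gauge_yellow above 2 N), for 0.1 s.
At the end, for the whole second after the job is handed in: For the last second the yellow gauge is held still and upright (0.15 rad) in the fingers (over 4 N), its blade wholly between the plates, tip 6 to 56 mm below the throat and within 35 mm of mid-length, pressed by the sprung plate with 1.5 to 12 N, not touching the stand (contact force between the fingers and gauge_yellow above 4 N and contact force between gauge_yellow and stand below 0.1 N and contact force between gauge_yellow and sprung_plate between 1.5 and 12 N and z of gauge_yellow_tip in the frame of throat between -0.056 and -0.006 m and y of gauge_yellow_tip in the frame of throat between -0.035 and 0.035 m and x of gauge_yellow_tip in the frame of throat between -0.006 and 0.006 m and angle between gauge_yellow's own z axis and vertical below 0.15 rad and linear speed of gauge_yellow below 0.01 m/s); the arm keeps its last pose, push and grip.
It fails at once if the glass was forced: over 25 N between the yellow gauge and the sprung plate (contact force between gauge_yellow and sprung_plate above 25 N).
It fails at once if another gauge was moved by over 20 mm (distance of any of gauge_blue, gauge_red from where it was at the start of the episode above 0.02 m).
It fails at once if a sample bottle was moved by over 30 mm or tipped over (distance of any of sample_0, sample_1, sample_2 from where it was at the start of the episode above 0.03 m or angle between any of sample_0, sample_1, sample_2's own z axis and vertical above 0.5 rad).
It also fails if it takes over 45 s, if anything falls off the work surface, if the arm or the gripper's body presses on something with over 40 N, if the wrist force passes 120 N, or if a joint passes its speed limit or range.

ROBOT

A 7-joint arm with a two-finger parallel gripper is mounted at the origin on the work surface. World frame = base frame: x ahead of the robot, y to its left, z up, the work surface at z = 0. Lengths are in m, angles in rad, forces in N, time in s.
With the tool pointing down it reaches from about 0.425 to 0.875 m from the base axis. Payload 8.4 kg.
Tool frame: the origin (TCP) lies midway between the tips of the shut fingers; the grasp point (between the pads) lies 19 mm behind it; z points along the fingers, y is the line along which they close (so a half turn about z gives the same grasp; the last joint's range is limited). The gripper opens to 87 mm and grips with 3 to 60 N. Pads are 19 mm wide; open, the fingers measure 117 mm over their backs; the gripper's body (75 mm by 190 mm) begins 51 mm behind the grasp point.
Start: joints at [-1.302, 0.333, 0.04, 1.465, -0.013, 1.343, -0.059], TCP at [0.234, 0.606, 0.223] pointing down, gripper open.
Joint ranges: [-2.58, 2.58], [-0.38, 2.09], [-1.3, 1.39], [0.25, 2.4], [-1.5, 4.64], [0.08, 2.09], [-2.65, 2.65]. Speed limits (rad/s): [2.22, 2.22, 2.79, 2.79, 3.14, 3.14, 3.14].

INTERFACE

Orientations are given as a rotation vector (axis times angle).
In Python, from plant import readout, viewer, order gives the robot as it stands.
- The arm moves only by the tool jog_arm, never from a script. Its arguments are lists of equal length, an entry for each row: "linear": the shift along the tool's x, y, z in mm, a list of three; "angular": the turn, a rotation vector about the tool's x, y, z in degrees, a list of three; "fingers": the finger opening in mm, from 0 to 87. In form: {"linear": [[tx, ty, tz], ...], "angular": [[rx, ry, rz], ...], "fingers": [fingers, ...]}. A call has 1 to 5 rows; each row is the pose to reach, as a shift and turn from the pose commanded when the call began, along the tool's axes at that moment; what a row does not reach only later rows make up. A row lasts 1/10 s, in which the tool goes at most 50 mm and 8.59 degrees, less where a joint would pass 70% of its speed; a pose out of reach is approached as far as the arm can. A call with a gripper value outside its range is refused whole. The fingers move at their own pace and stop on an object; the grip force is fixed at half the most. Time passes only in rows, so rows that repeat a pose let the fingers close. It gives the time, the measured TCP pose, the force, the opening and the grip force at its end, in the units of the state.
- readout.get_state(): the state, without advancing time (a new reading comes with each control period).
- viewer.snapshot(name): name is "side" or "top"; returns (picture, depth): 384x512x3 uint8, red, green, blue; 384x512 float32, m along the optical axis (not along the pixel's ray), 0 where there is no reading.
- viewer.get_calibration(name): a dict with "vertical_fov" (degrees; the focal length in pixels is half the picture's height over the tangent of half this angle, whatever the lens; pixels are square), "cx", "cy" (the principal point, pixels), "rvec" (rotation vector, rad) and "tvec" (3), from world to camera coordinates, as OpenCV has them. Camera axes: x right, y down, z forward; pixel columns grow to the right and rows downward; lengths in m; the calibration is good to about 2 mm. A picture is of the moment at which its call begins. get_calibration takes no time and is no camera call.
- order.finish_job(): hands the job in; it is judged then, once.
The state is a dict: "time": time; "joint_pos": joint angles; "dq": joint speeds; "effort": joint torques, N m; "tcp_pos": TCP position; "orientation": TCP orientation; "ft_force": force on the tool from outside, world axes, zero at the start; "moment": the same for the moment, N m; "gripper_width": opening from 0.0 (shut) to 1.0 (fully open); "finger_force": force on a finger pad.
Only numpy, scipy, OpenCV 4.12 (cv2) and the standard library are available. Lean on these libraries where they do the work, as an engineer would, in place of code of your own. Each camera call takes 0.05 s, during which the arm holds its last target. There are 200 camera calls.

## Working session

There is one attempt and no reset: what is moved stays moved. The work goes in short steps, Python scripts to look and compute and a tool call to move; the robot and the scene stay as the last step left them, time stands still between calls to the robot, and variables do not carry over. Pictures are saved under pics/ and viewed, at most 10 in all, crops included, and the job is handed in when it is done.

Besides the shell and the picture viewer there is one more tool, called after ">>>" in YAML: its name, and indented under it one key for each argument. jog_arm: Moves the arm, as the interface text tells. Its arguments: {"type":"object","properties":{"linear":{"type":"array"},"angular":{"type":"array"},"fingers":{"type":"array"}},"required":["linear","angular","fingers"]}

```bash
mkdir -p pics; cat > h.py <<'E'
import numpy as np, cv2
from plant import readout, viewer, order
def cal(n):
    c=viewer.get_calibration(n); R=cv2.Rodrigues(np.array(c['rvec'],float))[0]; f=192/np.tan(np.radians(c['vertical_fov']/2))
    return R,np.array(c['tvec'],float),f,c['cx'],c['cy'],c
def snap(n):
    p,d=viewer.snapshot(n); np.savez(''+n+'.npz',p=p,d=d); return p,d
def world(n,d):
    R,t,f,cx,cy,_=cal(n); v,u=np.mgrid[0:384,0:512]
    P=np.stack([(u-cx)/f*d,(v-cy)/f*d,d],-1); return (P-t)@R
def ray(n,uv,z):
    R,t,f,cx,cy,_=cal(n); uv=np.atleast_2d(uv); C=-R.T@t
    D=np.c_[(uv[:,0]-cx)/f,(uv[:,1]-cy)/f,np.ones(len(uv))]@R
    return C+D*((z-C[2])/D[:,2])[:,None]
E
python3 - <<'E'
from h import *
print(readout.get_state())
for n in('top','side'):
    p,d=snap(n); print(cal(n)); cv2.imwrite(f'pics/{n}1.png',cv2.resize(p[...,::-1],(800,600)))
E
```

```text
{'time': 0.0, 'joint_pos': array([-1.3022001 ,  0.3338713 ,  0.03987612,  1.46627644, -0.01338044,
        1.34328636, -0.05852189]), 'dq': array([-2.59089867e-06,  5.27026741e-04,  2.70703924e-04,  8.71212924e-05,
       -3.79606824e-04,  5.23086891e-04,  6.48301676e-04]), 'effort': array([-1.64926755e-04, -6.56352067e+01,  1.33480724e+00, -4.03802741e+01,
       -5.99284354e-02,  4.47193428e-02,  1.59758283e-04]), 'tcp_pos': array([0.23358168, 0.60608035, 0.22168238]), 'orientation': array([-5.74509063e-01, -3.08844768e+00,  2.46167105e-03]), 'ft_force': array([ 0.34102245,  0.39240453, -0.35302616]), 'moment': array([-0.01764152, -0.00211404, -0.05922372]), 'finger_force': 0.0, 'gripper_width': 1.0019916333551897}
(array([[ 0.01174372, -0.99991709,  0.00528255],
       [-0.97473617, -0.01262609, -0.22300222],
       [ 0.22305042, -0.00253022, -0.97480362]]), array([0.0141189 , 0.54888689, 1.15073176]), np.float64(438.95176216626874), 256.1900599070031, 191.01788779636223, {'vertical_fov': 47.24968459374522, 'cx': 256.1900599070031, 'cy': 191.01788779636223, 'rvec': array([ 2.11707853, -2.09111223,  0.24179935]), 'tvec': array([0.0141189 , 0.54888689, 1.15073176])})
(array([[ 6.99844074e-01, -7.14295398e-01,  5.97474098e-04],
       [-3.57448723e-01, -3.50940912e-01, -8.65488814e-01],
       [ 6.18424354e-01,  6.05493651e-01, -5.00927895e-01]]), array([-0.37583869,  0.27345002,  0.72661864]), np.float64(435.9746451319988), 259.4633448622865, 182.88481595702137, {'vertical_fov': 47.53667343838658, 'cx': 259.4633448622865, 'cy': 182.88481595702137, 'rvec': array([ 1.96562495, -0.82558151,  0.47684234]), 'tvec': array([-0.37583869,  0.27345002,  0.72661864])})
```

View pics/top1.png

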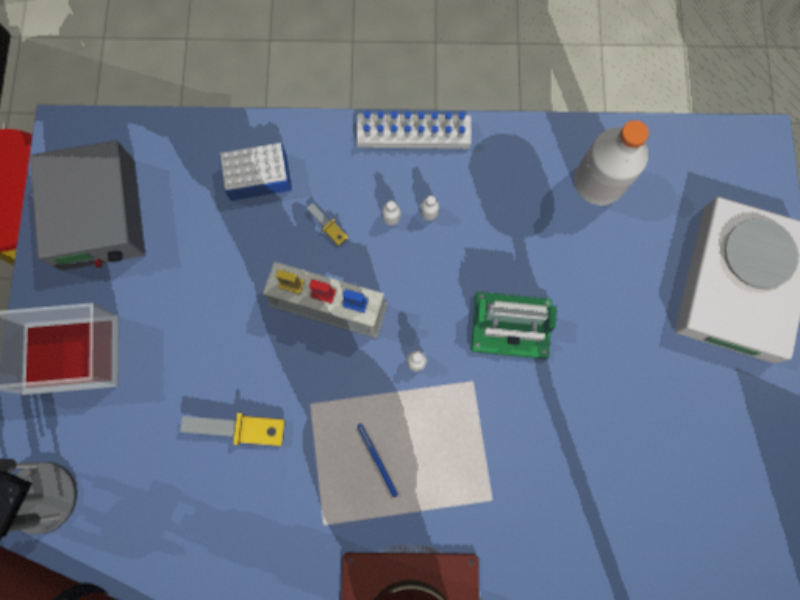

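View pics/side1.png

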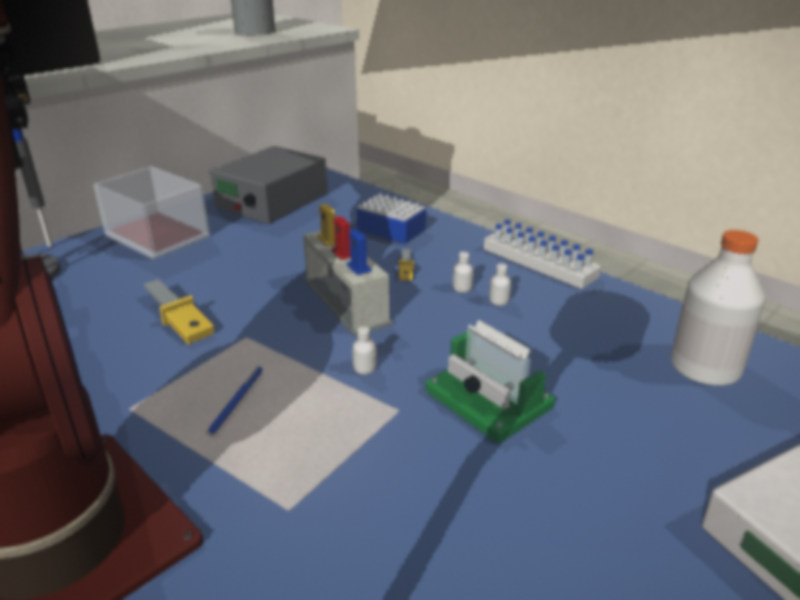

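The top view (800×600 display) shows the stand with yellow at (288,280), red (322,290) and blue (355,300). The cassette is at (514,325), with its lips at (518,308) and (515,335). The yellow ones lying on the bench at (260,430) and (335,232) are decoys, and the bottles are at (391,212), (430,207) and (417,360).

```bash
cat > m.py <<'E'
from h import *
from scipy import ndimage as N
def rect(P): 
    r=cv2.minAreaRect((P[:,:2]*1000).astype(np.float32)); return np.round(cv2.boxPoints(r),1).tolist(), np.round(r[0],1), np.round(r[1],1), round(r[2],1)
for n in('top','side'):
    z=np.load(n+'.npz'); p=z['p']; d=z['d']; W=world(n,d); hsv=cv2.cvtColor(p,cv2.COLOR_RGB2HSV)
    H,S,V=[hsv[...,i].astype(int) for i in range(3)]
    ok=d>0
    print(n,'table z',np.median(W[(H>100)&(H<118)&(S>100)&ok][:,2]))
    reg=ok&(W[...,0]>.4)&(W[...,0]<.8)&(abs(W[...,1])<.35)
    for name,m in dict(yel=(abs(H-23)<9)&(S>120),red=((H<8)|(H>172))&(S>140),blue=(H>105)&(H<125)&(S>150)).items():
        m=m&reg&(W[...,2]>.12)
        l,k=N.label(m)
        for i in range(1,k+1):
            q=l==i
            if q.sum()<12: continue
            t=q&(W[...,2]>.14); T=W[t]
            print(name,q.sum(),t.sum(),'zs',np.round(np.percentile(W[q][:,2],[5,50,95]),3))
            if len(T)>5: print('  ',T.mean(0).round(4),rect(T))
    for name,(lo,hi,m) in dict(standtop=(.08,.1,(S<70)),lips=(.09,.115,(S<60)&(V>110))).items():
        q=reg&(W[...,2]>lo)&(W[...,2]<hi)&m; l,k=N.label(q)
        for i in range(1,k+1):
            if (l==i).sum()>25:
                T=W[l==i]; vu=np.argwhere(l==i).mean(0)
                print(name,len(T),vu.round(),T.mean(0).round(4),rect(T))
    m=(H>50)&(H<80)&(S>110)&reg
    print('green',m.sum(),rect(W[m]), np.round(np.percentile(W[m][:,2],[5,50,95]),3))
E
python3 m.py
```

```text
top table z 0.04349129205803518
yel 85 73 zs [0.128 0.15  0.154]
   [0.5637 0.2091 0.1503] ([[552.7999877929688, 194.5], [567.2999877929688, 190.5], [576.2000122070312, 223.3000030517578], [561.7000122070312, 227.1999969482422]], array([564.5, 208.9]), array([33.9, 15. ]), 74.7)
red 95 75 zs [0.122 0.149 0.153]
   [0.5478 0.1541 0.1499] ([[537.4000244140625, 139.5], [550.7999877929688, 136.10000610351562], [559.0, 168.89999389648438], [545.5999755859375, 172.1999969482422]], array([548.2, 154.2]), array([33.8, 13.8]), 75.9)
blue 93 73 zs [0.124 0.15  0.153]
   [0.5315 0.0981 0.1501] ([[521.5, 83.5], [534.9000244140625, 80.0999984741211], [543.2999877929688, 112.5], [529.9000244140625, 115.9000015258789]], array([532.4,  98. ]), array([33.5, 13.8]), 75.6)
standtop 79 [114. 380.] [ 0.7693 -0.3262  0.0897] ([[744.0999755859375, -341.29998779296875], [751.2999877929688, -349.79998779296875], [797.0999755859375, -310.8999938964844], [789.9000244140625, -302.3999938964844]], array([ 770.6, -326.1]), array([60.1, 11.1]), 40.4)
standtop 1086 [190. 208.] [0.5439 0.1509 0.0896] ([[491.20001220
[... 3480 characters left out ...]
 -0.3384  0.1027] ([[746.4000244140625, -349.1000061035156], [750.7000122070312, -351.70001220703125], [765.7000122070312, -326.0], [761.4000244140625, -323.3999938964844]], array([ 756.1, -337.5]), array([29.7,  5.1]), 59.7)
lips 312 [217. 320.] [ 0.5231 -0.1854  0.0952] ([[503.8999938964844, -226.89999389648438], [528.7000122070312, -229.8000030517578], [539.2999877929688, -139.10000610351562], [514.5, -136.1999969482422]], array([ 521.6, -183. ]), array([91.3, 25. ]), 83.3)
green 1675 ([[449.79998779296875, -249.5], [558.5, -256.8999938964844], [567.9000244140625, -118.5], [459.20001220703125, -111.19999694824219]], array([ 508.8, -184. ]), array([138.7, 109. ]), 86.1) [0.005 0.019 0.067]
```

```bash
python3 - <<'E'
from h import *
a=np.load('top.npz')['p'][...,::-1]; b=np.load('side.npz')['p'][...,::-1]
A=cv2.resize(a[160:235,165:365],(800,300),interpolation=cv2.INTER_CUBIC); B=cv2.resize(b[125:285,190:360],(319,300))
C=cv2.resize(b[200:285,265:360],(335,300))
cv2.imwrite('pics/crop1.png',np.vstack([A,np.hstack([B,C,np.zeros((300,800-319-335,3),np.uint8)])]))
E
```

```text
(no output)
```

View pics/crop1.png

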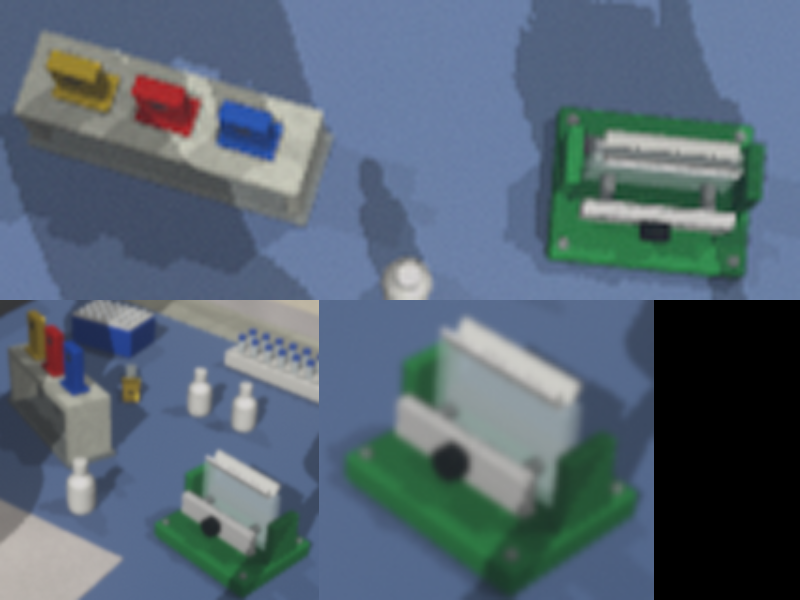

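The crop confirms it: yellow is in the leftmost slot, and the funnel is the dark line between the two lips, with the front bar being the spring mount. I measured three things:
- **Yellow handle top:** (564, 209), z 0.151, in a row yawed −16° with 58 mm pitch, as stated.
- **Lips:** centre about (522, −183), yaw about −6°.
- **Sizes:** all match the given dimensions.

```bash
cat > go.py <<'E'
import sys; from h import *
from scipy.spatial.transform import Rotation as Ro
def go(x,y,z,yaw):
    s=readout.get_state(); R=Ro.from_rotvec(s['orientation'])
    a=np.radians(yaw); Y=np.array([np.cos(a),np.sin(a),0]); Z=np.array([0,0,-1.]); T=Ro.from_matrix(np.c_[np.cross(Y,Z),Y,Z])
    print('t',round(s['time'],2),'tcp',s['tcp_pos'].round(4),'f',s['ft_force'].round(2),'w',round(s['gripper_width']*87,1),'ff',round(s['finger_force'],1))
    print('lin',(R.inv().apply(np.array([x,y,z])-s['tcp_pos'])*1000).round(1),'ang',(R.inv()*T).as_rotvec(True).round(2))
if __name__=='__main__': go(*map(float,sys.argv[1:]))
E
python3 go.py .564 .209 .26 -16
```

```text
t 0.1 tcp [0.2336 0.6061 0.2217] f [-0.8  -0.42  0.12] w 87.1 ff 0.0
lin [-451.1 -251.8  -37.8] ang [-6.000e-02  7.000e-02  8.493e+01]
```

>>> jog_arm:
  linear:
    - [-30,-16,-20]
    - [-72,-40,-38]
    - [-114,-64,-38]
    - [-156,-88,-38]
    - [-198,-112,-38]
  angular:
    - [0,0,8]
    - [0,0,16]
    - [0,0,24]
    - [0,0,32]
    - [0,0,40]
  fingers: [60,60,60,60,60]

```text
time: 0.6
tcp_pos: [0.3791, 0.429, 0.2605]
orientation: [-1.604, -2.701, 0.0]
ft_force: [0.8, 0.1, 0.3]
gripper_width: 0.705
finger_force: 0.0
```

```bash
python3 go.py .564 .209 .26 -16
```

```text
t 0.6 tcp [0.3791 0.429  0.2605] f [0.82 0.07 0.28] w 61.3 ff 0.0
lin [-281.6   57.1    0.4] ang [-1.00e-02  0.00e+00  4.46e+01]
```

>>> jog_arm:
  linear:
    - [-45,9,0]
    - [-92,18,0]
    - [-140,28,0]
    - [-188,38,0]
    - [-236,48,0]
  angular:
    - [0,0,8]
    - [0,0,16]
    - [0,0,24]
    - [0,0,32]
    - [0,0,40]
  fingers: [60,60,60,60,60]

```text
time: 1.1
tcp_pos: [0.5352, 0.2457, 0.2604]
orientation: [-2.431, -1.99, 0.0]
ft_force: [1.2, 0.0, -0.3]
gripper_width: 0.686
finger_force: 0.0
```

```bash
python3 go.py .564 .209 .17 -16
```

```text
t 1.1 tcp [0.5352 0.2457 0.2604] f [ 1.23  0.02 -0.26] w 59.7 ff 0.0
lin [-30.3  35.5  90.4] ang [-0.01  0.    4.61]
```

>>> jog_arm:
  linear:
    - [-30,35,0]
    - [-30,35,0]
    - [-30,35,40]
    - [-30,35,75]
    - [-30,35,75]
  angular:
    - [0,0,4.6]
    - [0,0,4.6]
    - [0,0,4.6]
    - [0,0,4.6]
    - [0,0,4.6]
  fingers: [60,60,60,60,60]

```text
time: 1.6
tcp_pos: [0.56, 0.2103, 0.1807]
orientation: [-2.502, -1.897, 0.013]
ft_force: [-0.6, -0.2, -0.2]
gripper_width: 0.684
finger_force: 0.0
```

```bash
python3 go.py .564 .209 .109 -16; python3 - <<'E'
from h import *
p,d=snap('top'); q,e=snap('side')
A=cv2.resize(p[130:250,140:300],(800,600),interpolation=cv2.INTER_CUBIC)[:,:,::-1]
B=cv2.resize(q[60:220,150:310],(600,600),interpolation=cv2.INTER_CUBIC)[:,:,::-1]
cv2.imwrite('pics/c2.png',cv2.resize(np.hstack([A,B]),(800,343)))
E
```

```text
t 1.6 tcp [0.56   0.2103 0.1807] f [-0.63 -0.17 -0.17] w 59.5 ff 0.0
lin [ 0.3  4.7 71.7] ang [-0.34  0.34  0.34]
```

View pics/c2.png

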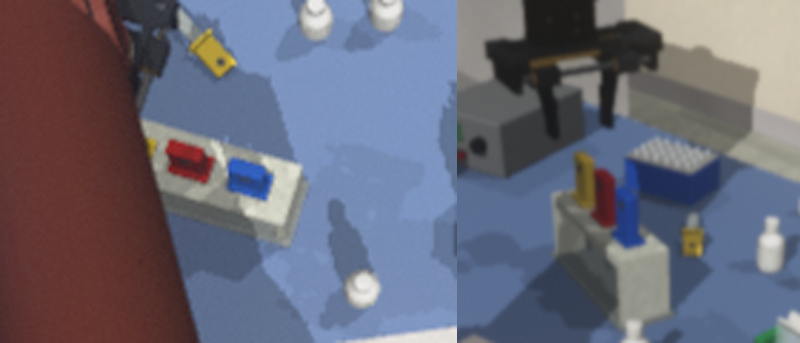

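The side view shows the open fingers straddling the yellow handle, seen at (585,175). The top view is blocked by the forearm. I'm going down now.

```bash
python3 go.py .564 .209 .108 -16
```

```text
t 1.7 tcp [0.5627 0.2113 0.1859] f [-0.22 -0.58  0.47] w 60.0 ff 0.0
lin [-1.8  1.9 77.9] ang [-0.04  0.05  0.33]
```

>>> jog_arm:
  linear:
    - [-2,2,20]
    - [-2,2,40]
    - [-2,2,60]
    - [-2,2,77]
    - [-2,2,77]
  angular:
    - [0,0,0.3]
    - [0,0,0.3]
    - [0,0,0.3]
    - [0,0,0.3]
    - [0,0,0.3]
  fingers: [60,60,60,60,60]

```text
time: 2.2
tcp_pos: [0.5642, 0.209, 0.1087]
orientation: [-2.508, -1.892, 0.001]
ft_force: [-0.6, -0.3, 0.9]
gripper_width: 0.69
finger_force: 0.0
```

>>> jog_arm:
  linear:
    - [0,0,0]
    - [0,0,0]
    - [0,0,0]
    - [0,0,0]
    - [0,0,0]
  angular:
    - [0,0,0]
    - [0,0,0]
    - [0,0,0]
    - [0,0,0]
    - [0,0,0]
  fingers: [40,30,20,10,5]

```text
time: 2.7
tcp_pos: [0.5645, 0.2089, 0.109]
orientation: [2.509, 1.891, 0.001]
ft_force: [0.2, -0.3, -0.4]
gripper_width: 0.323
finger_force: 0.0
```

>>> jog_arm:
  linear:
    - [0,0,0]
    - [0,0,0]
    - [0,0,0]
    - [0,0,0]
    - [0,0,0]
  angular:
    - [0,0,0]
    - [0,0,0]
    - [0,0,0]
    - [0,0,0]
    - [0,0,0]
  fingers: [0,0,0,0,0]

```text
time: 3.2
tcp_pos: [0.5643, 0.2088, 0.1086]
orientation: [2.509, 1.891, -0.0]
ft_force: [-1.2, 0.8, 1.3]
gripper_width: 0.158
finger_force: 30.0
```

```bash
python3 go.py .5645 .209 .109 -16
```

```text
t 3.2 tcp [0.5643 0.2088 0.1086] f [-1.17  0.83  1.34] w 13.8 ff 30.0
lin [ 0.3  0.1 -0.4] ang [-0.    0.    0.02]
```

>>> jog_arm:
  linear:
    - [0,0,-15]
    - [0,0,-40]
    - [0,0,-70]
    - [0,0,-100]
    - [0,0,-130]
  angular:
    - [0,0,0]
    - [0,0,0]
    - [0,0,0]
    - [0,0,0]
    - [0,0,0]
  fingers: [0,0,0,0,0]

```text
time: 3.7
tcp_pos: [0.5643, 0.2086, 0.2409]
orientation: [2.509, 1.891, 0.001]
ft_force: [0.6, -0.0, -1.4]
gripper_width: 0.16
finger_force: 30.0
```

>>> jog_arm:
  linear:
    - [0,0,-25]
    - [0,0,-35]
    - [0,0,-35]
    - [0,0,-35]
    - [0,0,-35]
  angular:
    - [0,0,0]
    - [0,0,0]
    - [0,0,0]
    - [0,0,0]
    - [0,0,0]
  fingers: [0,0,0,0,0]

```text
time: 4.2
tcp_pos: [0.5636, 0.2087, 0.272]
orientation: [-2.508, -1.891, 0.004]
ft_force: [-0.3, -0.4, -0.6]
gripper_width: 0.154
finger_force: 30.0
```

```bash
python3 go.py .522 -.183 .273 -6; python3 - <<'E'
from h import *
q,e=snap('side')
cv2.imwrite('pics/c3.png',cv2.resize(q[20:220,120:320,::-1],(600,600),interpolation=cv2.INTER_CUBIC))
E
```

```text
t 4.2 tcp [0.5636 0.2087 0.272 ] f [-0.25 -0.35 -0.59] w 13.4 ff 30.0
lin [-388.    67.7   -0.4] ang [-0.11  0.09 -9.97]
```

View pics/c3.png

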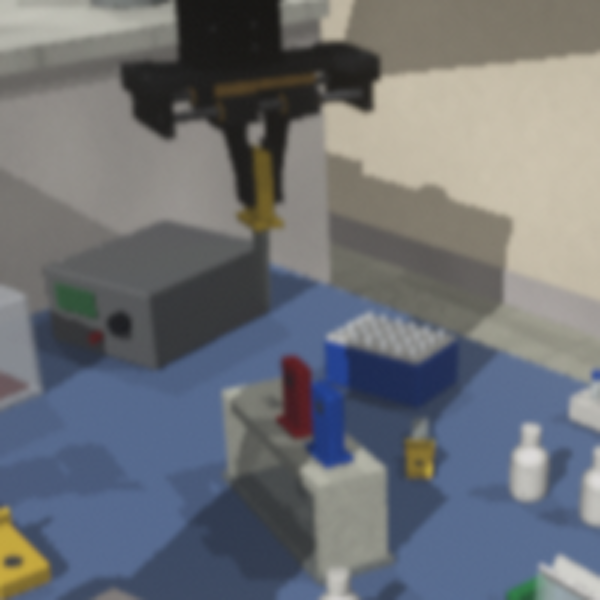

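The gauge is held upright at (262,200), well clear of the stand, with red and blue in place. I'm moving it across.

>>> jog_arm:
  linear:
    - [-25,4,0]
    - [-68,12,0]
    - [-111,19,0]
    - [-154,27,0]
    - [-197,34,0]
  angular:
    - [0,0,-1]
    - [0,0,-2]
    - [0,0,-3]
    - [0,0,-4]
    - [0,0,-5]
  fingers: [0,0,0,0,0]

```text
time: 4.75
tcp_pos: [0.542, 0.0083, 0.2727]
orientation: [-2.422, -2.0, 0.002]
ft_force: [0.5, -0.0, 0.1]
gripper_width: 0.162
finger_force: 30.0
```

```bash
python3 go.py .522 -.183 .273 -6
```

```text
t 4.75 tcp [0.542  0.0083 0.2727] f [ 0.47 -0.02  0.05] w 14.1 ff 30.0
lin [-191.7   16.6   -0.2] ang [-0.06  0.03 -4.93]
```

>>> jog_arm:
  linear:
    - [-45,4,0]
    - [-90,8,0]
    - [-135,12,0]
    - [-175,15,0]
    - [-191,17,0]
  angular:
    - [0,0,-1]
    - [0,0,-2]
    - [0,0,-3]
    - [0,0,-4]
    - [0,0,-5]
  fingers: [0,0,0,0,0]

```text
time: 5.25
tcp_pos: [0.5213, -0.1854, 0.2731]
orientation: [2.339, 2.097, -0.002]
ft_force: [0.4, -0.4, -1.5]
gripper_width: 0.154
finger_force: 30.0
```

>>> jog_arm:
  linear:
    - [0,0,20]
    - [0,0,40]
    - [0,0,50]
    - [0,0,50]
    - [0,0,50]
  angular:
    - [0,0,0]
    - [0,0,0]
    - [0,0,0]
    - [0,0,0]
    - [0,0,0]
  fingers: [0,0,0,0,0]

```text
time: 5.75
tcp_pos: [0.5232, -0.1806, 0.2239]
orientation: [2.334, 2.103, -0.0]
ft_force: [0.4, 0.2, -0.2]
gripper_width: 0.163
finger_force: 30.0
```

```bash
python3 go.py .522 -.183 .200 -6; python3 - <<'E'
from h import *
p,d=snap('top'); q,e=snap('side')
A=cv2.resize(p[140:260,270:390],(400,400),interpolation=cv2.INTER_CUBIC)[:,:,::-1]
B=cv2.resize(q[130:290,240:400],(400,400),interpolation=cv2.INTER_CUBIC)[:,:,::-1]
cv2.imwrite('pics/c4.png',np.hstack([A,B]))
E
```

```text
t 5.75 tcp [ 0.5232 -0.1806  0.2239] f [ 0.38  0.19 -0.24] w 14.2 ff 30.0
lin [-2.5 -1.  23.9] ang [-0.01  0.01  0.03]
```

View pics/c4.png

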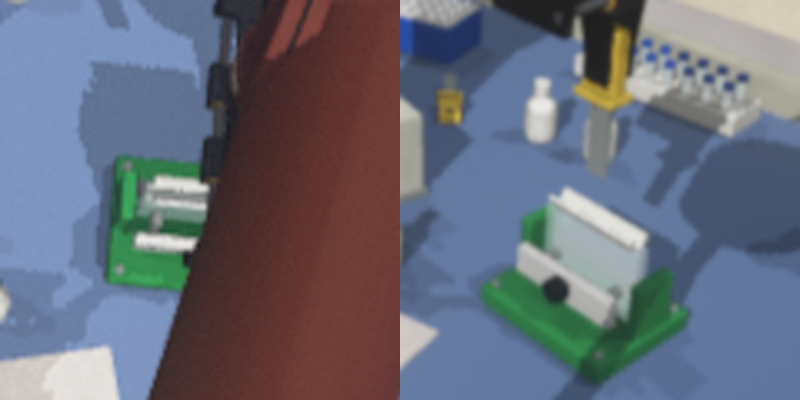

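The blade hangs over the lips. In the side crop the tip is at (598,172) and the lips run from (560,190) to (645,245). I'll check both by rays in the same view.

```bash
python3 - <<'E'
from h import *
q=np.load('side.npz')['p']
print('tip',ray('side',[[319.2,198.8]],.1353).round(4))
R,t,f,cx,cy,_=cal('side')
for P in ([.522,-.183,.102],[.5232,-.1806,.1353],[.5175,-.138,.102],[.5265,-.228,.102]):
    c=R@np.array(P)+t; print(P,(c[:2]/c[2]*f+[cx,cy]).round(1))
C=cv2.resize(q[185:245,290:370,::-1],(800,600),interpolation=cv2.INTER_CUBIC); cv2.imwrite('pics/c5.png',C)
E
```

```text
tip [[ 0.5246 -0.1798  0.1353]]
[0.522, -0.183, 0.102] [318.5 213.7]
[0.5232, -0.1806, 0.1353] [319.1 199.2]
[0.5175, -0.138, 0.102] [300.1 206.1]
[0.5265, -0.228, 0.102] [338.  221.8]
```

View pics/c5.png

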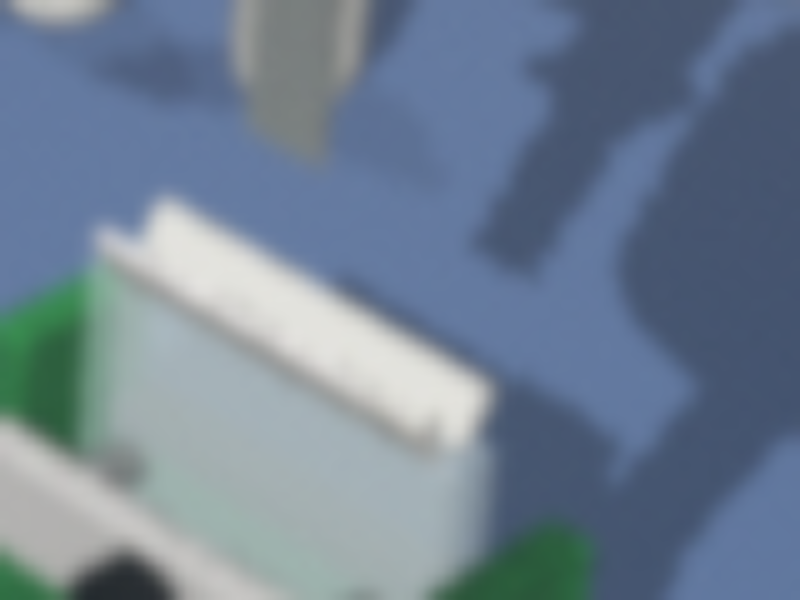

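Tip pixel (318.7,199.5) agrees with the projected TCP, and the lip notch agrees with the measured (522, −183), all within about 2 mm. That is well inside the funnel's ±7 mm, so I'm descending to the funnel.

>>> jog_arm:
  linear:
    - [-2.5,-1,5]
    - [-2.5,-1,15]
    - [-2.5,-1,25]
    - [-2.5,-1,35]
    - [-2.5,-1,35]
  angular:
    - [0,0,0.3]
    - [0,0,0.3]
    - [0,0,0.3]
    - [0,0,0.3]
    - [0,0,0.3]
  fingers: [0,0,0,0,0]

```text
time: 6.35
tcp_pos: [0.5209, -0.1827, 0.1867]
orientation: [-2.338, -2.095, 0.003]
ft_force: [-0.9, 0.2, -0.5]
gripper_width: 0.16
finger_force: 30.0
```

>>> jog_arm:
  linear:
    - [0,0,3]
    - [0,0,6]
    - [0,0,9]
    - [0,0,12]
    - [0,0,12]
  angular:
    - [0,0,0]
    - [0,0,0]
    - [0,0,0]
    - [0,0,0]
    - [0,0,0]
  fingers: [0,0,0,0,0]

```text
time: 6.85
tcp_pos: [0.5217, -0.183, 0.1762]
orientation: [-2.339, -2.096, 0.0]
ft_force: [-0.2, 0.7, -1.6]
gripper_width: 0.159
finger_force: 30.0
```

>>> jog_arm:
  linear:
    - [0,0,0]
    - [0,0,0]
    - [0,0,0]
  angular:
    - [0,0,0]
    - [0,0,0]
    - [0,0,0]
  fingers: [0,0,0]

```text
time: 7.15
tcp_pos: [0.522, -0.1831, 0.1767]
orientation: [2.34, 2.096, 0.0]
ft_force: [0.4, -0.0, -0.8]
gripper_width: 0.161
finger_force: 30.0
```

```bash
python3 go.py .522 -.183 .175 -6.3
```

```text
t 7.15 tcp [ 0.522  -0.1831  0.1767] f [ 0.45 -0.01 -0.82] w 14.0 ff 30.0
lin [0.1 0.  1.7] ang [ 0.02 -0.    0.03]
```

>>> jog_arm:
  linear:
    - [0,0,1.5]
    - [0,0,3]
    - [0,0,4.5]
    - [0,0,6]
    - [0,0,6]
  angular:
    - [0,0,0]
    - [0,0,0]
    - [0,0,0]
    - [0,0,0]
    - [0,0,0]
  fingers: [0,0,0,0,0]

```text
time: 7.65
tcp_pos: [0.5218, -0.183, 0.1703]
orientation: [-2.34, -2.096, 0.0]
ft_force: [-0.4, 0.6, 0.0]
gripper_width: 0.158
finger_force: 30.0
```

>>> jog_arm:
  linear:
    - [0,0,1.5]
    - [0,0,3]
    - [0,0,4]
    - [0,0,4]
    - [0,0,4]
  angular:
    - [0,0,0]
    - [0,0,0]
    - [0,0,0]
    - [0,0,0]
    - [0,0,0]
  fingers: [0,0,0,0,0]

```text
time: 8.15
tcp_pos: [0.5219, -0.1831, 0.1666]
orientation: [-2.34, -2.096, 0.0]
ft_force: [0.7, -0.2, -0.3]
gripper_width: 0.16
finger_force: 30.0
```

```bash
cat > f.py <<'E'
from h import *
F=[];Z=[];M=[]
for i in range(12):
    viewer.snapshot('side'); s=readout.get_state(); F.append(s['ft_force']); Z.append(s['tcp_pos']); M.append(s['moment'])
F=np.array(F); print('t',s['time'],'F',F.mean(0).round(2),'sem',(F.std(0)/12**.5).round(2),'tcp',np.mean(Z,0).round(4),'tip',round(np.mean(Z,0)[2]-.0886,4),'M',np.mean(M,0).round(2),'ff',s['finger_force'])
E
python3 f.py
```

```text
t 8.75 F [-0.02  0.1  -0.87] sem [0.14 0.17 0.12] tcp [ 0.5219 -0.1831  0.1666] tip 0.078 M [-0.1   0.05 -0.01] ff 29.99905322212726
```

>>> jog_arm:
  linear:
    - [0,0,1.5]
    - [0,0,3]
    - [0,0,4.5]
    - [0,0,6]
    - [0,0,6]
  angular:
    - [0,0,0]
    - [0,0,0]
    - [0,0,0]
    - [0,0,0]
    - [0,0,0]
  fingers: [0,0,0,0,0]

```text
time: 9.25
tcp_pos: [0.5217, -0.183, 0.1603]
orientation: [-2.34, -2.096, 0.0]
ft_force: [0.6, 0.4, -1.7]
gripper_width: 0.159
finger_force: 30.0
```

```bash
python3 f.py
```

```text
t 9.85 F [-0.07  0.04 -0.84] sem [0.12 0.14 0.13] tcp [ 0.5218 -0.1831  0.1606] tip 0.072 M [-0.1   0.05 -0.02] ff 29.998976066708565
```

>>> jog_arm:
  linear:
    - [0,0,1.5]
    - [0,0,3]
    - [0,0,4.5]
    - [0,0,6]
    - [0,0,6]
  angular:
    - [0,0,0]
    - [0,0,0]
    - [0,0,0]
    - [0,0,0]
    - [0,0,0]
  fingers: [0,0,0,0,0]

```text
time: 10.35
tcp_pos: [0.5218, -0.183, 0.1543]
orientation: [-2.34, -2.096, 0.0]
ft_force: [0.9, 0.2, -1.8]
gripper_width: 0.16
finger_force: 30.0
```

```bash
python3 f.py
```

```text
t 10.95 F [-0.14 -0.24 -1.8 ] sem [0.12 0.16 0.09] tcp [ 0.5218 -0.183   0.1545] tip 0.0659 M [-0.08  0.06  0.02] ff 29.998744572512805
```

Contact has begun. The sign is reversed because of a small rebound after the step, so I'll take gentler steps.

>>> jog_arm:
  linear:
    - [0,0,0.6]
    - [0,0,1.2]
    - [0,0,1.8]
    - [0,0,2.4]
    - [0,0,3]
  angular:
    - [0,0,0]
    - [0,0,0]
    - [0,0,0]
    - [0,0,0]
    - [0,0,0]
  fingers: [0,0,0,0,0]

```text
time: 11.45
tcp_pos: [0.522, -0.1831, 0.1516]
orientation: [2.339, 2.096, 0.0]
ft_force: [0.4, 0.5, 1.0]
gripper_width: 0.156
finger_force: 30.0
```

>>> jog_arm:
  linear:
    - [0,0,0.2]
    - [0,0,0.4]
    - [0,0,0.6]
    - [0,0,0.8]
    - [0,0,1]
  angular:
    - [0,0,0]
    - [0,0,0]
    - [0,0,0]
    - [0,0,0]
    - [0,0,0]
  fingers: [0,0,0,0,0]

```text
time: 11.95
tcp_pos: [0.5219, -0.1831, 0.1506]
orientation: [2.34, 2.096, 0.0]
ft_force: [0.2, -0.5, 2.2]
gripper_width: 0.16
finger_force: 30.0
```

```bash
python3 f.py
```

```text
t 12.55 F [ 0.37 -0.25  1.24] sem [0.12 0.14 0.13] tcp [ 0.5219 -0.1831  0.1506] tip 0.062 M [-0.13 -0.01  0.04] ff 29.999193311668932
```

>>> jog_arm:
  linear:
    - [0,0,0.6]
    - [0,0,1.2]
    - [0,0,1.8]
    - [0,0,2.4]
    - [0,0,3]
  angular:
    - [0,0,0]
    - [0,0,0]
    - [0,0,0]
    - [0,0,0]
    - [0,0,0]
  fingers: [0,0,0,0,0]

```text
time: 13.05
tcp_pos: [0.5219, -0.1831, 0.1476]
orientation: [2.34, 2.096, 0.0]
ft_force: [-0.7, 0.2, 2.7]
gripper_width: 0.159
finger_force: 30.0
```

>>> jog_arm:
  linear:
    - [0,0,0.2]
    - [0,0,0.4]
    - [0,0,0.6]
    - [0,0,0.8]
    - [0,0,1]
  angular:
    - [0,0,0]
    - [0,0,0]
    - [0,0,0]
    - [0,0,0]
    - [0,0,0]
  fingers: [0,0,0,0,0]

```text
time: 13.55
tcp_pos: [0.5219, -0.1831, 0.1466]
orientation: [2.34, 2.096, 0.0]
ft_force: [-0.1, 0.2, 3.1]
gripper_width: 0.161
finger_force: 30.0
```

```bash
python3 f.py
```

```text
t 14.15 F [-0.27 -0.25  2.72] sem [0.16 0.12 0.15] tcp [ 0.5219 -0.1831  0.1466] tip 0.058 M [-0.11  0.03  0.05] ff 29.99958164524287
```

>>> jog_arm:
  linear:
    - [0,0,0.6]
    - [0,0,1.2]
    - [0,0,1.8]
    - [0,0,2.2]
    - [0,0,2.5]
  angular:
    - [0,0,0]
    - [0,0,0]
    - [0,0,0]
    - [0,0,0]
    - [0,0,0]
  fingers: [0,0,0,0,0]

```text
time: 14.65
tcp_pos: [0.5219, -0.1831, 0.1441]
orientation: [2.34, 2.096, 0.0]
ft_force: [-0.0, -0.9, 4.0]
gripper_width: 0.157
finger_force: 30.0
```

>>> jog_arm:
  linear:
    - [0,0,0.2]
    - [0,0,0.4]
    - [0,0,0.4]
    - [0,0,0.4]
    - [0,0,0.4]
  angular:
    - [0,0,0]
    - [0,0,0]
    - [0,0,0]
    - [0,0,0]
    - [0,0,0]
  fingers: [0,0,0,0,0]

```text
time: 15.15
tcp_pos: [0.5219, -0.1831, 0.1437]
orientation: [2.34, 2.097, -0.0]
ft_force: [-0.3, -0.0, 4.2]
gripper_width: 0.161
finger_force: 30.0
```

```bash
python3 f.py; python3 - <<'E'
from h import *
q,e=snap('side')
cv2.imwrite('pics/c6.png',cv2.resize(q[130:290,240:400,::-1],(600,600),interpolation=cv2.INTER_CUBIC))
E
```

```text
t 15.75 F [-0.06  0.09  4.12] sem [0.1  0.15 0.09] tcp [ 0.5219 -0.1831  0.1437] tip 0.0551 M [-0.09 -0.01  0.07] ff 29.999920441769063
```

View pics/c6.png

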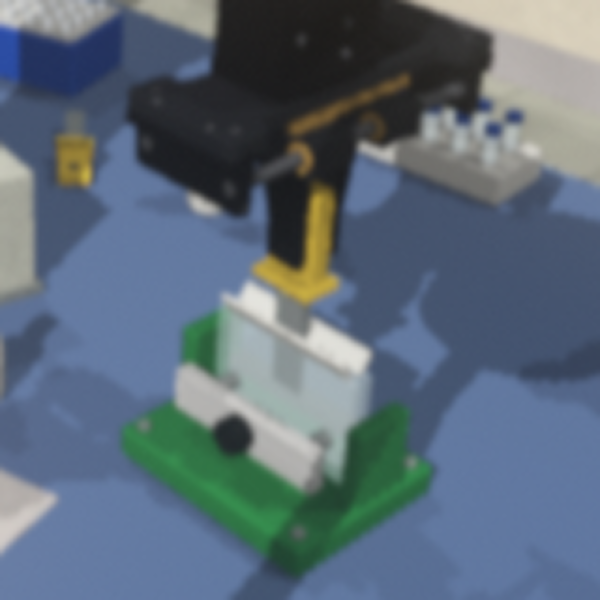

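The drag is 4.12 + 0.87 ≈ 5.0 N. The picture shows the blade upright between the plates near mid-length, tip at (290,385) behind the glass and collar clear above the lips. I'm handing it in.

```bash
python3 -c "
from h import *
print(order.finish_job())"
```

```text
the job is handed in; nothing more can be done
None
```

I handed the job in with the yellow gauge still held upright between the glass plates, near mid-length, its tip about 33 mm below the throat and the drag on the blade about 5.0 N; I saw no judging result.

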